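Shut the pot lid and start the coffee

ROBOT

A 6-joint arm with a two-finger parallel gripper is mounted at the origin on the work surface. World frame = base frame: x ahead of the robot, y to its left, z up, the work surface at z = 0. Lengths are in mm, angles in degrees, forces in N, time in s.
With the tool pointing down it reaches from about 350 to 850 mm from the base axis. Payload 8.1 kg.
Tool frame: the origin (TCP) lies on the centre line of the jaws, within the pads' length; the fingertips stand 14 mm ahead of it and the grasp point (between the pads) lies 5 mm behind it; z points along the fingers, y is the line along which they close (so a half turn about z gives the same grasp; the last joint's range is limited). The gripper opens to 85 mm and grips with 20 to 120 N. Pads are 22 mm wide; open, the fingers measure 114 mm over their backs; the gripper's body (76 mm by 85 mm) begins 54 mm behind the grasp point. The pads swing forward as they close: fully open they stand 13 mm farther back than shut.
Start: joints at [-81.211, 7.471, 85.268, -0, 87.261, -4.893], TCP at [141.942, -582.973, 222.192] pointing down, gripper open.
Joint ranges: [-169.43, 169.43], [-51.17, 129.36], [1.28, 143.12], [-76.62, 256.62], [0, 156.53], [-152.29, 152.29]. Speed limits (degrees/s): [136.94, 136.94, 159.86, 180, 180, 180].

INTERFACE

Orientations are given as [roll, pitch, yaw] about the fixed x, y, z axes, in that order (R = Rz(yaw) Ry(pitch) Rx(roll)).
In Python, from bench import sense, snapshot, camera_info, hand_in gives the robot as it stands. The module is installed in compiled form; this text tells all that it offers.
- The arm moves only by the tool apply_moves, never from a script. Its argument "deltas" is a list of rows, each a list of 7 numbers: the shift along the tool's x, y, z scaled (see below), then the turn, a rotation vector about the tool's x, y, z scaled (see below), then the opening, from 0 (shut) to 1 (fully open). In form: [[dx, dy, dz, ax, ay, az, claw], ...]. A call has 1 to 8 rows; each row shifts and turns the commanded pose from where the row before left it, along the tool's axes as they then stand; what a row does not reach is not made up. The controller multiplies each number of a shift by 0.03 m and each number of a turn by 0.08 rad. A row lasts 1/8 s, in which the tool goes at most 62.5 mm and 10.7 degrees, less where a joint would pass 70% of its speed; a pose out of reach is approached as far as the arm can. A call with a number of a shift or a turn outside -1 to 1 is refused whole. A call with a gripper value outside its range is refused whole. The fingers move at their own pace and stop on an object; "grip_force" is the grip in N (left out, the last holds). Time passes only in rows, so rows that do not move let the fingers close. It gives the time, the measured TCP pose, the force, the opening and the grip force at its end, in the units of the state.
- sense(): the state, without advancing time (a new reading comes with each control period).
- snapshot(name): name is "scene" or "top"; returns the picture (384x512x3 uint8, red, green, blue); there is no depth.
- camera_info(name): a dict with "vertical_fov" (degrees; the focal length in pixels is half the picture's height over the tangent of half this angle, whatever the lens; pixels are square), "cx", "cy" (the principal point, pixels), "k1" (the pictures are not rectified: a ray, as slopes to the right and down, at radius r is drawn at 1 + k1 r^2 times it, then the intrinsics apply), "origin" and "rotation" of the camera in the world. Camera axes: x right, y up, looking along -z (the intrinsics and any distortion apply to the point x, -y, -z); pixel columns grow to the right and rows downward; lengths in mm; the calibration is good to about 2 mm. A picture is of the moment at which its call begins. camera_info takes no time and is no camera call.
- hand_in(): hands the job in; it is judged then, once.
The state is a dict: "time": time; "joint_pos": joint angles; "qd": joint speeds; "joint_efforts": joint torques, N m; "tool_pos": TCP position; "tcp_rot": TCP orientation; "ft_force": force on the tool from outside, world axes, zero at the start; "wrist_torque": the same for the moment, N m; "finger_gap": finger opening in mm; "grip_force": force on a finger pad.
Only numpy, scipy, OpenCV 4.12 (cv2) and the standard library are available. Lean on these libraries where they do the work, as an engineer would, in place of code of your own. Each camera call takes 0.05 s, during which the arm holds its last target. There are 200 camera calls.

TASK

Get the coffee machine going: gently push the pot's raised lid down with your fingertips until it is fully shut, and only then press the start key, the long narrow bar among the four keys on the front strip, right down and let it spring back up. Leave the other three keys and all the loose tableware where they are, lift nothing (do not raise the lid either), and finish with the hand clear of everything.

Things in the scene. Friction and masses are not known exactly. Their poses are not given: they have to be found in the camera images.
- machine: Coffee machine, fixed: wooden plinth 300 (x) x 340 (y) mm, 45 mm high; steel pot 126 mm across, its axis 45 mm behind the origin (+x), rim 175 mm high, handle to +y, spout to -y. At the front a dark steel strip with four cream keys in a row along y, 48 mm apart, centred on y = 0, 115 mm in front of the origin (-x), their order varying. Origin: centre of the underside, z up, front to -x.
- lid (a joint): Round steel lid of the pot, 124 mm across, 6 mm thick, with a black tab at its front (tip 151 mm from the hinge). Value: opening in rad, 0 = shut and level; starts at 0.4 to 0.8. Hinged at the back (machine's +x), along the machine's y; the stiff hinge (0.15 N m) keeps it at any angle, and 1 to 4 N down on its middle shuts it.
- lid_hinge (a point): Point on the lid's hinge axis, level with the lid's underside when it is shut; 113 mm behind the machine's origin, 179 mm above the table. Its axes are the machine's.
- lid_centre (a point): Middle of the lid's upper face, 68 mm from the hinge axis; moves with the lid (185 mm above the table when shut).
- start_key (a joint): The start key: the long narrow bar, 42 x 14 mm, its length pointing away from the user (machine's x), cream plastic. The key's whole travel is 8 mm, on a spring (1.3 N to start, 4 N fully down); it springs back up when let go. Value: metres pressed, 0 = up, 0.008 = fully down; 0.005 or more counts as pressed.
- start_key_top (a point): Centre of the upper face of the start key (the long bar); 63 mm above the table when up, 14 mm proud of the steel strip. Axes as the machine's; moves down with the key.
- square_key (a joint): The square key, 24 x 24 mm, cream plastic, not to be pressed. Same travel, spring and meaning of the value as the start key.
- square_key_top (a point): Centre of the upper face of the square key (24 x 24 mm); 63 mm above the table when up, 14 mm proud of the steel strip. Axes as the machine's; moves down with the key.
- round_key (a joint): The large round key, 30 mm across, cream plastic, not to be pressed. Same travel, spring and meaning of the value as the start key.
- round_key_top (a point): Centre of the upper face of the large round key (30 mm across); 63 mm above the table when up, 14 mm proud of the steel strip. Axes as the machine's; moves down with the key.
- small_key (a joint): The small round key, 17 mm across, cream plastic, not to be pressed. Same travel, spring and meaning of the value as the start key.
- small_key_top (a point): Centre of the upper face of the small round key (17 mm across); 63 mm above the table when up, 14 mm proud of the steel strip. Axes as the machine's; moves down with the key.
- cup: White cup, 72 mm across, 58 mm high, loose on the plinth right of the pot (-y). Origin: centre of its underside, as for all the tableware.
- espresso_cup: White espresso cup, 48 mm across, 45 mm high, loose on the plinth at the -y end of the key row.
- shaker: Steel shaker, 36 mm across, 62 mm high, loose on the plinth at the +y end of the key row.
- sugar_bowl: White sugar bowl with a knobbed top, 86 mm across, 91 mm high, on the table left of the machine.
- jug: Blue milk jug with a handle, 72 mm across, 95 mm high, on the table right of the machine.
- spoon: Steel spoon, 150 mm long, on the table right of the machine.
- saucer: White saucer, 140 mm across, 18 mm high, on the table left of the machine.
- start_bezel: Thin black surround in which the start key sits, 48 x 20 mm, fixed on the strip; origin under the middle of the key, 49 mm above the table.

How it is judged (in metres and radians):
On the way, in this order (a step that is already met when the one before it is completed fails the run):
1. the lid is shut (below 0.06 rad) (value of joint lid below 0.06 rad), for 0.1 s.
2. the start key is pressed by the fingers (5 mm or more) (value of joint start_key above 0.005 m and contact force between the fingers and start_bezel above 0.3 N and value of joint lid below 0.06 rad), for 0.1 s.
At the end, for the whole second after the job is handed in: The lid is shut (below 0.06 rad), all four keys are up again (less than 1.5 mm down), and every loose piece of tableware is at rest within 15 mm of where it began (value of joint lid below 0.06 rad and value of joint each of start_key, square_key, round_key, small_key below 0.0015 m and distance of each of cup, espresso_cup, shaker, sugar_bowl, jug, spoon, saucer from where it was at the start of the episode below 0.015 m and linear speed of each of cup, espresso_cup, shaker, sugar_bowl, jug, spoon, saucer below 0.02 m/s); the robot touches nothing.
It fails at once if the start key is pressed (3 mm or more) while the lid is not yet shut (above 0.1 rad) (value of joint start_key above 0.003 m and value of joint lid above 0.1 rad).
It fails at once if one of the other three keys is pressed 3 mm or more (value of joint any of square_key, round_key, small_key above 0.003 m).
It fails at once if the lid is raised above 0.9 rad (value of joint lid above 0.9 rad).
It fails at once if a piece of tableware is moved or lifted more than 15 mm (distance of any of cup, espresso_cup, shaker, sugar_bowl, jug, spoon, saucer from where it was at the start of the episode above 0.015 m).
It fails at once if the machine or the start key is pushed harder than 30 N (contact force between any of the arm, the fingers and machine above 30 N or contact force between any of the arm, the fingers and start_bezel above 30 N).
It also fails if it takes over 45 s, if anything falls off the work surface, if the arm or the gripper's body presses on something with over 40 N, if the wrist force passes 120 N, or if a joint passes its speed limit or range.

## Working session

There is one attempt and no reset: what is moved stays moved. The work goes in short steps, Python scripts to look and compute and a tool call to move; the robot and the scene stay as the last step left them, time stands still between calls to the robot, and variables do not carry over. Pictures are saved under pics/ and viewed, at most 10 in all, crops included, and the job is handed in when it is done.

Besides the shell and the picture viewer there is one more tool, called as name([rows], argument=value, ...), one row to a line, values as JSON. apply_moves: Moves the arm, as the interface text tells. Its arguments: {"type":"object","properties":{"deltas":{"type":"array"},"grip_force":{"type":"number"}},"required":["deltas"]}

```bash
mkdir -p pics
cat > h.py <<'E'
import numpy as np, cv2
from bench import sense, snapshot, camera_info, hand_in
def cam(n):
    c=camera_info(n); f=192/np.tan(np.radians(c["vertical_fov"])/2); return c,f,np.array(c["origin"]),np.array(c["rotation"])
def ray(n,u,v):
    c,f,o,R=cam(n); a=np.array([u-c["cx"],v-c["cy"]])/f; s=a.copy()
    for _ in range(30): s=a/(1+c["k1"]*(s@s))
    return o,R@np.array([s[0],-s[1],-1])
def plane(n,u,v,z):
    o,d=ray(n,u,v); return o+d*(z-o[2])/d[2]
def proj(n,p):
    c,f,o,R=cam(n); q=R.T@(np.array(p)-o); s=np.array([q[0],-q[1]])/-q[2]; s=s*(1+c["k1"]*(s@s)); return s*f+[c["cx"],c["cy"]]
def tri(n1,a,n2,b):
    o,d=ray(n1,*a);p,e=ray(n2,*b); t=np.linalg.lstsq(np.c_[d,-e],p-o,rcond=None)[0]
    A=o+d*t[0];B=p+e*t[1]; return (A+B)/2,np.linalg.norm(A-B)
def shot(n,f):
    im=cv2.cvtColor(snapshot(n),cv2.COLOR_RGB2BGR); cv2.imwrite("pics/"+f+"_raw.png",im); return im
E
python3 - <<'E'
from h import *
for n in("scene","top"):
    im=shot(n,n); cv2.imwrite(f"pics/{n}0.png",cv2.resize(im,(800,600),interpolation=cv2.INTER_CUBIC)); c=camera_info(n); print(c)
print(sense())
E
```

```text
{'vertical_fov': 46.92636557779289, 'cx': 257.8975617784371, 'cy': 195.14556977856418, 'k1': -0.10586669307706016, 'origin': array([ 911.28316039, -455.37707594, 1024.34150888]), 'rotation': array([34.89777065,  0.20376593, 36.08096514])}
{'vertical_fov': 47.87663864718076, 'cx': 251.51455045685447, 'cy': 188.63948493100497, 'k1': -0.034072923800283095, 'origin': array([ 479.33298207,   48.33690655, 1169.45721326]), 'rotation': array([  3.41999785,   0.53710509, -90.83643438])}
{'time': 0.1, 'joint_pos': array([-8.12105860e+01,  7.50983670e+00,  8.53234098e+01,  1.00752138e-03,
        8.72623681e+01, -4.89460519e+00]), 'qd': array([-0.04274328, -0.13716771, -0.1299793 ,  0.02038472, -0.05343636,
       -0.06774457]), 'joint_efforts': array([ 1.62668763e-03, -5.70949316e+01, -5.01943338e+01, -2.82167057e-04,
        8.16935470e-03, -1.13870325e-05]), 'tool_pos': array([ 141.87381105, -582.45598981,  221.25564954]), 'tcp_rot': array([-1.79904820e+02, -9.16075020e-03,  1.36839626e+01]), 'ft_force': array([ 0.05500599,  0.50718465, -0.79839858]), 'wrist_torque': array([-0.02521991, -0.03530081,  0.02568092]), 'grip_force': 0.0, 'finger_gap': 85.65158905582261}
```

View pics/scene0.png

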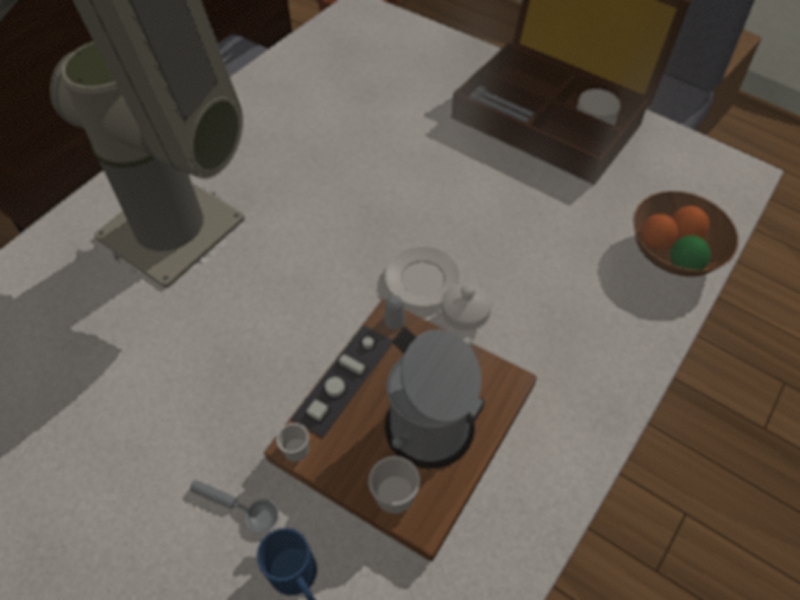

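View pics/top0.png

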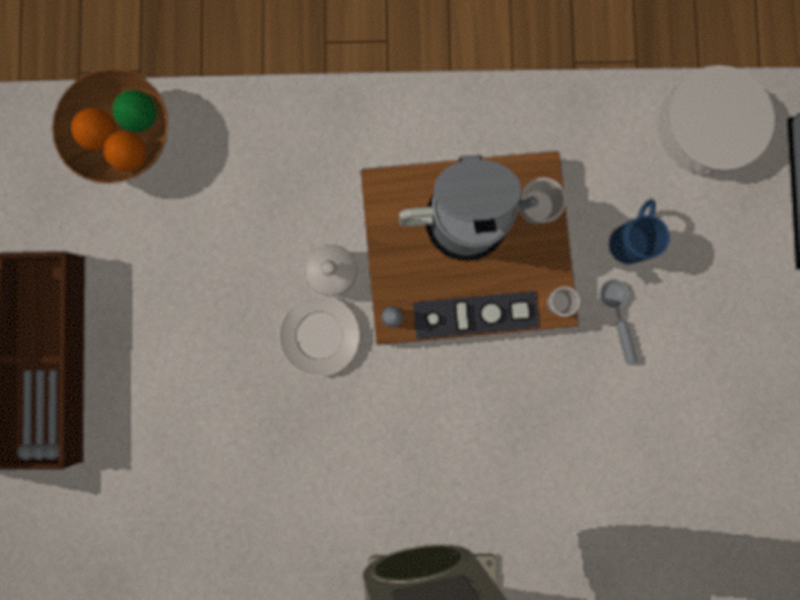

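The top view shows the keys from left to right: small (433,319), start bar (462,316), round (491,313) and square (520,310). The lid is raised, with its tab at (485,226) and its hinge at (470,160). The shaker is at (392,317) and the espresso cup at (564,301). In the scene view the start bar is at (351,364). All positions are in 800x600 pixels.

```bash
sed -i 's/return c,f,np.array(c\["origin"\]),np.array(c\["rotation"\])/return c,f,np.array(c["origin"]),Rotation.from_euler("xyz",c["rotation"],degrees=True).as_matrix()/; 1a from scipy.spatial.transform import Rotation' h.py
python3 - <<'E'
from h import *
P={}
for n,pts in dict(top=[(433,319),(462,316),(491,313),(520,310)],scene=[(367,343),(351,364),(335,386),(317,410)]).items():
    im=cv2.imread(f"pics/{n}_raw.png"); g=cv2.cvtColor(im,cv2.COLOR_BGR2GRAY)
    P[n]=[]
    for u,v in pts:
        x,y=int(u/1.5625),int(v/1.5625); w=g[y-12:y+13,x-12:x+13].astype(float)
        m=(g>(120 if n=="top" else 120)).astype(np.uint8); k,l,s,c=cv2.connectedComponentsWithStats(m)
        i=l[y,x]; P[n].append(c[i]); print(n,g[y,x],s[i],c[i].round(1),w.min())
for i,k in enumerate(["small","start","round","square"]):
    p,e=tri("top",P["top"][i],"scene",P["scene"][i]); print(k,p.round(1),e.round(1),plane("top",*P["top"][i],63).round(1),plane("scene",*P["scene"][i],63).round(1))
# plinth corners (top face z 45)
for u,v in [(362,170),(558,152),(578,320),(377,337)]: print("corner top",plane("top",u/1.5625,v/1.5625,45).round(1))
T=lambda a,b:tri("top",np.array(a)/1.5625,"scene",np.array(b)/1.5625)
print("shaker",plane("top",392/1.5625,317/1.5625,107).round(1),"esp",plane("top",564/1.5625,301/1.5625,90).round(1))
ims=[cv2.resize(cv2.imread(f"pics/{n}_raw.png")[b:b+100,a:a+100],(400,600) if 0 else (400,400),interpolation=cv2.INTER_CUBIC) for n,a,b in(("top",250,85),("scene",230,195))]
cv2.imwrite("pics/lid.png",np.hstack(ims))
E
```

```text
top 159 [274 201   6   6  27] [276.9 203.5] 26.0
top 157 [293 194   6  16  79] [295.4 201.7] 27.0
top 156 [309 195  11  11  97] [314. 200.] 26.0
top 157 [328 194  10   9  81] [332.5 198.1] 26.0
scene 130 [233 217   5   3  12] [235.2 218.1] 40.0
scene 134 [219 228  13   9  48] [224.9 231.9] 37.0
scene 133 [209 242  10   9  73] [213.6 246.2] 35.0
scene 133 [198 257  10   9  59] [202.5 261.2] 35.0
small [507.1  -6.4  60.1] 1.0 [506.6  -6.6  63. ] [508.6  -7.4  63. ]
start [510.9 -53.8  59.5] 1.1 [510.4 -53.9  63. ] [512.8 -54.9  63. ]
round [ 514.3 -102.    59.8] 0.2 [ 514.1 -101.6   63. ] [ 515.7 -103.1   63. ]
square [ 518.3 -149.7   59.5] 0.1 [ 518.2 -149.1   63. ] [ 519.8 -150.8   63. ]
corner top [758.5 107.1  45. ]
corner top [ 784.2 -224.6   45. ]
corner top [ 499.9 -249.2   45. ]
corner top [476.8  85.5  45. ]
shaker [508.   59.4 107. ] esp [ 529.8 -215.8   90. ]
```

View pics/lid.png

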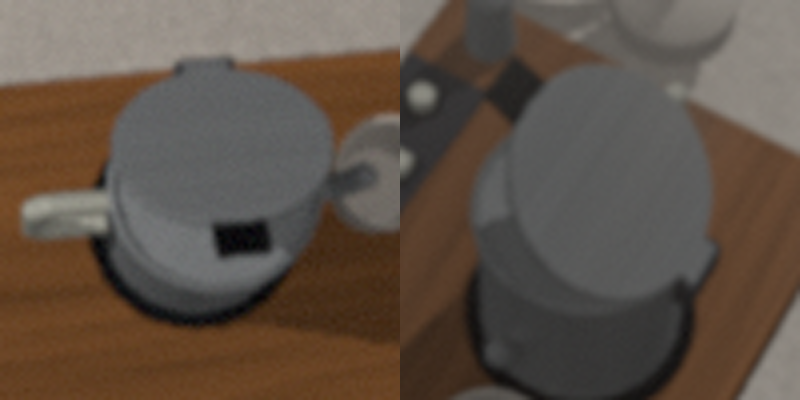

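Run:
```python
from h import *
p,e=tri("top",(250+243/4,85+254/4),"scene",(230+(501-400)/4,195+78/4)); print("tab tip",p,e)
yaw=np.radians(4.5); X=np.array([np.cos(yaw),np.sin(yaw),0]); Y=np.array([-X[1],X[0],0])
O=np.array([628,-69,0]); H=O+113*X+[0,0,179]
for a in np.arange(.3,.95,.1):
    t=H-151*X*np.cos(a)+[0,0,151*np.sin(a)]
    print(round(a,1),t.round(0),((proj("top",t)-[250,85])*4).round(),((proj("scene",t)-[230,195])*4+[400,0]).round())
print("hinge",((proj("top",H)-[250,85])*4).round())
```

```text
tab tip [618.16088343 -69.54811841 260.54376389] 3.100356590777938
0.3 [597. -71. 224.] [237. 301.] [464.  98.]
0.4 [602. -71. 238.] [239. 288.] [472.  88.]
0.5 [609. -71. 251.] [241. 272.] [482.  80.]
0.6 [616. -70. 264.] [243. 254.] [495.  73.]
0.7 [626. -69. 276.] [244. 233.] [510.  68.]
0.8 [636. -68. 287.] [245. 210.] [527.  65.]
0.9 [647. -67. 297.] [245. 184.] [547.  64.]
hinge [202.  65.]
```

The lid is open about 0.6 rad and the machine's yaw is about 4.5°, with its origin near (628,-69). I'll shut the fingers, rise, turn to yaw 4.5° and travel to above the lid.

apply_moves([
  [0,0,-0.9,0,0,1,0],
  [0,0,-0.9,0,0,1,0],
  [0,0,-0.9,0,0,0,0],
  [0,0,-0.9,0,0,0,0],
  [0.9,-0.78,0,0,0,0,0],
  [0.9,-0.78,0,0,0,0,0],
  [0.9,-0.78,0,0,0,0,0],
  [0.9,-0.78,0,0,0,0,0],
], grip_force=20)

```text
time: 1.1
tool_pos: [242.8, -480.1, 329.7]
tcp_rot: [-180.0, 0.0, 4.5]
ft_force: [0.1, 0.2, -0.1]
finger_gap: 0.3
grip_force: 0.0
```

apply_moves([
  [0.9,-0.78,0,0,0,0,0],
  [0.9,-0.78,0,0,0,0,0],
  [0.9,-0.78,0,0,0,0,0],
  [0.9,-0.78,0,0,0,0,0],
  [0.9,-0.78,0,0,0,0,0],
  [0.9,-0.78,0,0,0,0,0],
  [0.9,-0.78,0,0,0,0,0],
  [0.9,-0.78,0,0,0,0,0],
])

```text
time: 2.1
tool_pos: [443.4, -276.5, 329.7]
tcp_rot: [-180.0, 0.0, 4.5]
ft_force: [-0.2, -0.7, 0.0]
finger_gap: -0.0
grip_force: 0.0
```

apply_moves([
  [0.9,-0.78,0,0,0,0,0],
  [0.9,-0.78,0,0,0,0,0],
  [0.9,-0.78,0,0,0,0,0],
  [0.9,-0.78,0,0,0,0,0],
  [0.9,-0.78,0,0,0,0,0],
  [0.9,-0.78,0,0,0,0,0],
  [0,0,0,0,0,0,0],
  [0,0,0,0,0,0,0],
])

```text
time: 3.1
tool_pos: [592.9, -125.0, 329.7]
tcp_rot: [-180.0, 0.1, 4.5]
ft_force: [-0.8, 0.1, -0.0]
finger_gap: -0.1
grip_force: 0.0
```

apply_moves([
  [0.68,-0.6,0,0,0,0,0],
  [0.68,-0.6,0,0,0,0,0],
  [0.68,-0.6,0,0,0,0,0],
  [0,0,0.5,0,0,0,0],
  [0,0,0.4,0,0,0,0],
  [0,0,0,0,0,0,0],
])

```text
time: 3.85
tool_pos: [648.6, -67.1, 301.0]
tcp_rot: [-180.0, 0.2, 4.4]
ft_force: [-0.2, -0.5, 0.3]
finger_gap: 0.2
grip_force: 0.0
```

Run:
```python
from h import *
a=shot("scene","s1");b=shot("top","t1")
ims=[cv2.resize(x,(400,400),interpolation=cv2.INTER_CUBIC) for x in (b[70:210,230:370],a[140:280,200:340])]
cv2.imwrite("pics/v1.png",np.hstack(ims)); s=sense(); print(s["tool_pos"],s["ft_force"])
```

```text
[649.48629646 -67.02859747 303.19940613] [ 0.359787   -0.67664436  0.03458595]
```

View pics/v1.png

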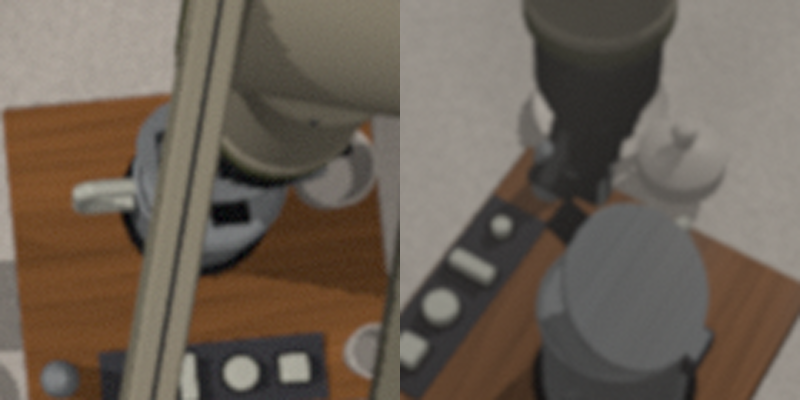

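The scene crop shows the gripper just above the lid's raised edge and the lid still open. I'll check where the fingertips should project.

Run:
```python
from h import *
for z in (303,289,276,250): print(z,((proj("scene",(649.5,-67,z))-[200,140])*400/140+[400,0]).round())
```

```text
303 [594. 200.]
289 [594. 211.]
276 [594. 221.]
250 [593. 240.]
```

The visible tip ends near row 205–211, which matches 14 mm ahead of the TCP. I'll descend gently.

apply_moves([
  [0,0,0.3,0,0,0,0],
  [0,0,0.3,0,0,0,0],
  [0,0,0.3,0,0,0,0],
  [0,0,0.3,0,0,0,0],
  [0,0,0.3,0,0,0,0],
])

```text
time: 4.58
tool_pos: [650.0, -66.1, 257.4]
tcp_rot: [-180.0, 0.0, 4.5]
ft_force: [-0.4, -0.1, 0.0]
finger_gap: 0.0
grip_force: 0.0
```

apply_moves([
  [0,0,0.3,0,0,0,0],
  [0,0,0.3,0,0,0,0],
])

```text
time: 4.82
tool_pos: [650.1, -66.2, 239.7]
tcp_rot: [-180.0, -0.0, 4.5]
ft_force: [-0.4, -0.9, -0.4]
finger_gap: 0.2
grip_force: 0.4
```

apply_moves([
  [0,0,0.25,0,0,0,0],
  [0,0,0.25,0,0,0,0],
  [0,0,0,0,0,0,0],
])

```text
time: 5.2
tool_pos: [649.6, -66.1, 224.2]
tcp_rot: [-180.0, 0.1, 4.5]
ft_force: [-0.7, 0.7, 1.0]
finger_gap: -0.1
grip_force: 0.0
```

Run:
```python
from h import *
a=shot("scene","s2");b=shot("top","t2")
ims=[cv2.resize(x,(400,400),interpolation=cv2.INTER_CUBIC) for x in (b[70:210,230:370],a[140:280,200:340])]
cv2.imwrite("pics/v2.png",np.hstack(ims)); s=sense(); print(s["tool_pos"],s["ft_force"])
```

```text
[650.03523129 -66.13892108 225.18929914] [ 0.00354312 -0.03949714  0.36471758]
```

View pics/v2.png

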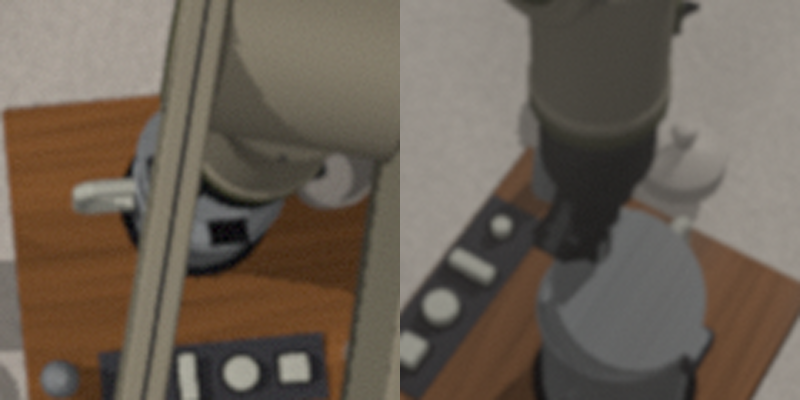

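The lid has come down a good way under the fingertips: its front edge now meets them at about (600,260). I'll keep going in smaller steps.

apply_moves([
  [0,0,0.2,0,0,0,0],
  [0,0,0.2,0,0,0,0],
  [0,0,0.2,0,0,0,0],
  [0,0,0.1,0,0,0,0],
  [0,0,0,0,0,0,0],
])

```text
time: 5.92
tool_pos: [649.8, -66.1, 203.6]
tcp_rot: [-180.0, 0.0, 4.5]
ft_force: [-0.4, -0.7, -0.1]
finger_gap: 0.3
grip_force: 0.0
```

apply_moves([
  [0,0,0.05,0,0,0,0],
  [0,0,0,0,0,0,0],
])

```text
time: 6.18
tool_pos: [650.1, -66.2, 202.8]
tcp_rot: [180.0, -0.0, 4.5]
ft_force: [-0.5, 0.2, 0.2]
finger_gap: 0.2
grip_force: 0.0
```

apply_moves([
  [0,0,0.05,0,0,0,0],
  [0,0,0,0,0,0,0],
])

```text
time: 6.42
tool_pos: [650.1, -66.2, 201.2]
tcp_rot: [180.0, -0.0, 4.5]
ft_force: [1.4, -0.4, 1.5]
finger_gap: -0.1
grip_force: 0.2
```

apply_moves([
  [0,0,0.04,0,0,0,0],
  [0,0,0,0,0,0,0],
])

```text
time: 6.68
tool_pos: [650.0, -66.2, 199.9]
tcp_rot: [-180.0, 0.0, 4.5]
ft_force: [0.3, 0.4, 0.2]
finger_gap: 0.1
grip_force: 0.2
```

apply_moves([
  [0,0,0.04,0,0,0,0],
  [0,0,0,0,0,0,0],
])

```text
time: 6.92
tool_pos: [650.0, -66.2, 198.6]
tcp_rot: [-180.0, 0.0, 4.5]
ft_force: [-0.4, -0.8, -0.4]
finger_gap: 0.1
grip_force: 0.2
```

apply_moves([
  [0,0,0.03,0,0,0,0],
  [0,0,0,0,0,0,0],
])

```text
time: 7.18
tool_pos: [650.0, -66.2, 197.8]
tcp_rot: [-180.0, 0.0, 4.5]
ft_force: [-0.2, 0.3, 0.9]
finger_gap: -0.5
grip_force: 0.2
```

apply_moves([
  [0,0,0.03,0,0,0,0],
  [0,0,0,0,0,0,0],
])

```text
time: 7.42
tool_pos: [650.0, -66.2, 196.9]
tcp_rot: [-180.0, 0.0, 4.5]
ft_force: [-0.2, -0.4, -0.2]
finger_gap: -0.2
grip_force: 0.2
```

apply_moves([
  [0,0,0.03,0,0,0,0],
  [0,0,0,0,0,0,0],
])

```text
time: 7.68
tool_pos: [650.0, -66.2, 196.0]
tcp_rot: [-180.0, 0.0, 4.5]
ft_force: [-1.0, -0.4, 0.2]
finger_gap: 0.3
grip_force: 0.2
```

Run:
```python
from h import *
a=shot("scene","s3");b=shot("top","t3")
ims=[cv2.resize(x,(400,400),interpolation=cv2.INTER_CUBIC) for x in (b[70:210,230:370],a[140:280,200:340])]
cv2.imwrite("pics/v3.png",np.hstack(ims)); s=sense(); print(s["tool_pos"],s["ft_force"])
```

```text
[650.02124963 -66.16566402 195.99995154] [-0.11491017 -0.19273977  1.02981095]
```

View pics/v3.png

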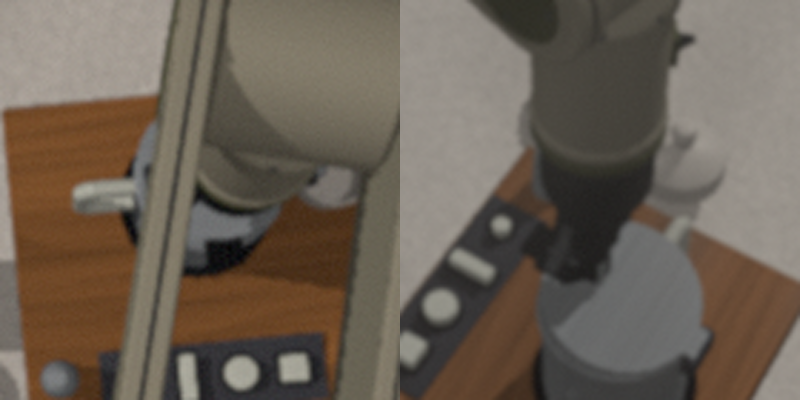

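The lid is lower but not yet shut, with the tab's front edge near (225,265) in the top crop. I'll compare that with the predicted tab position for small angles.

Run:
```python
from h import *
yaw=np.radians(4.5); X=np.array([np.cos(yaw),np.sin(yaw),0])
O=np.array([628,-69,0]); H=O+113*X+[0,0,179]
for a in (0,.05,.1,.15,.2,.25,.3):
    f=lambda r:(((proj("top",H-r*X*np.cos(a)+[0,0,r*np.sin(a)])-[230,70])*400/140).round())
    print(a,f(151),f(130),"lid z at 91:",(179+91*np.tan(a)+6/np.cos(a)).round(1))
b=cv2.cvtColor(cv2.imread("pics/t3_raw.png"),cv2.COLOR_BGR2GRAY)
print(b[148:174,304:314].mean(1).round())
```

```text
0 [220. 273.] [218. 247.] lid z at 91: 185.0
0.05 [222. 271.] [219. 246.] lid z at 91: 189.6
0.1 [223. 270.] [220. 244.] lid z at 91: 194.2
0.15 [224. 267.] [220. 242.] lid z at 91: 198.8
0.2 [225. 265.] [221. 239.] lid z at 91: 203.6
0.25 [226. 261.] [222. 236.] lid z at 91: 208.4
0.3 [226. 258.] [223. 233.] lid z at 91: 213.4
[113. 113. 114. 113. 106.  76.  42.  20.  14.  15.  14.  14.  14.  16.
  16.  23.  33.  45.  60.  69.  75.  77.  78.  77.  76.  73.]
```

apply_moves([
  [0,0,0.03,0,0,0,0],
  [0,0,0,0,0,0,0],
])

```text
time: 8.02
tool_pos: [650.0, -66.2, 195.1]
tcp_rot: [-180.0, 0.0, 4.5]
ft_force: [0.2, -0.6, 1.3]
finger_gap: -0.3
grip_force: 0.2
```

apply_moves([
  [0,0,0.03,0,0,0,0],
  [0,0,0,0,0,0,0],
])

```text
time: 8.28
tool_pos: [650.0, -66.2, 194.2]
tcp_rot: [180.0, 0.0, 4.5]
ft_force: [-0.9, 0.3, -0.2]
finger_gap: 0.1
grip_force: 0.2
```

apply_moves([
  [0,0,0.03,0,0,0,0],
  [0,0,0,0,0,0,0],
])

```text
time: 8.52
tool_pos: [650.0, -66.2, 193.3]
tcp_rot: [-180.0, 0.0, 4.5]
ft_force: [-0.4, -0.6, -0.4]
finger_gap: 0.2
grip_force: 0.2
```

apply_moves([
  [0,0,0.03,0,0,0,0],
  [0,0,0,0,0,0,0],
])

```text
time: 8.78
tool_pos: [650.0, -66.1, 192.4]
tcp_rot: [-180.0, 0.0, 4.5]
ft_force: [-0.3, -0.2, 0.6]
finger_gap: 0.1
grip_force: 0.2
```

Run:
```python
from h import *
a=shot("scene","s4"); c=a[205:265,240:320]
c=cv2.convertScaleAbs(cv2.resize(c,(800,600),interpolation=cv2.INTER_CUBIC),alpha=1.8)
for z in (180,190,200):
    p=(proj("scene",(650,-66.2,z))-[240,205])*10; cv2.circle(c,tuple(int(t) for t in p),3,(0,0,255),-1)
yaw=np.radians(4.5); X=np.array([np.cos(yaw),np.sin(yaw),0]);Y=np.array([-X[1],X[0],0])
C=np.array([628,-69,185])+45*X
for t in np.linspace(0,6.28,40):
    p=(proj("scene",C+62*(np.cos(t)*X+np.sin(t)*Y))-[240,205])*10; cv2.circle(c,tuple(int(t) for t in p),2,(0,255,0),-1)
cv2.imwrite("pics/v4.png",c)
```

```text
(no output)
```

View pics/v4.png

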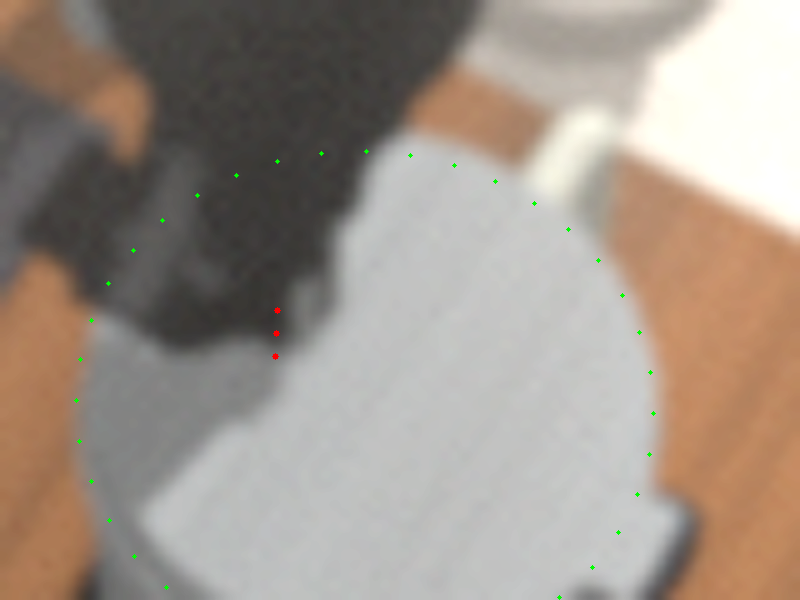

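The lid now nearly matches the predicted shut circle (green), and the fingertips rest on it at about (280,345). I'll go on until the force shows it has stopped.

apply_moves([
  [0,0,0.03,0,0,0,0],
  [0,0,0,0,0,0,0],
])

```text
time: 9.07
tool_pos: [650.0, -66.2, 191.5]
tcp_rot: [-180.0, 0.0, 4.5]
ft_force: [-0.7, -0.6, 0.8]
finger_gap: 0.2
grip_force: 0.2
```

apply_moves([
  [0,0,0.03,0,0,0,0],
  [0,0,0,0,0,0,0],
])

```text
time: 9.32
tool_pos: [650.0, -66.2, 190.6]
tcp_rot: [-180.0, 0.0, 4.5]
ft_force: [0.2, -0.1, 0.0]
finger_gap: 0.2
grip_force: 0.2
```

apply_moves([
  [0,0,0.03,0,0,0,0],
  [0,0,0,0,0,0,0],
])

```text
time: 9.57
tool_pos: [650.0, -66.2, 189.7]
tcp_rot: [-180.0, 0.0, 4.5]
ft_force: [-0.5, 0.1, 0.9]
finger_gap: -0.2
grip_force: 0.2
```

Run:
```python
from h import *
F=[];W=[];E=[]
for _ in range(10):
    snapshot("top"); s=sense(); F.append(s["ft_force"]);W.append(s["wrist_torque"]);E.append(s["joint_efforts"])
print(np.mean(F,0),np.std(F,0),np.mean(W,0),s["tool_pos"],np.mean(E,0))
```

```text
[-0.24387709  0.03076998 -0.06258701] [0.54264086 0.48173032 0.45171255] [-0.00210705  0.01563644  0.00533261] [650.02853753 -66.18950523 189.74054303] [ 2.16151996e-02 -6.46973920e+01 -4.97214900e+01  1.38038126e-02
 -1.40874535e-02  2.00932957e-04]
```

apply_moves([
  [0,0,0.03,0,0,0,0],
  [0,0,0,0,0,0,0],
])

```text
time: 10.32
tool_pos: [650.0, -66.2, 188.9]
tcp_rot: [180.0, -0.0, 4.5]
ft_force: [-1.4, 1.0, -0.0]
finger_gap: -0.0
grip_force: 0.2
```

apply_moves([
  [0,0,0.03,0,0,0,0],
  [0,0,0,0,0,0,0],
])

```text
time: 10.58
tool_pos: [650.0, -66.2, 188.0]
tcp_rot: [180.0, 0.0, 4.5]
ft_force: [-0.3, -0.4, 0.2]
finger_gap: 0.2
grip_force: 0.2
```

apply_moves([
  [0,0,0.03,0,0,0,0],
  [0,0,0,0,0,0,0],
])

```text
time: 10.82
tool_pos: [650.0, -66.2, 187.0]
tcp_rot: [180.0, 0.0, 4.5]
ft_force: [0.4, -0.1, 0.1]
finger_gap: -0.0
grip_force: 0.2
```

apply_moves([
  [0,0,0.03,0,0,0,0],
  [0,0,0,0,0,0,0],
])

```text
time: 11.08
tool_pos: [650.0, -66.1, 186.1]
tcp_rot: [-180.0, 0.0, 4.5]
ft_force: [-0.2, -0.1, 0.0]
finger_gap: -0.0
grip_force: 0.1
```

apply_moves([
  [0,0,0.03,0,0,0,0],
  [0,0,0,0,0,0,0],
])

```text
time: 11.32
tool_pos: [650.0, -66.2, 185.2]
tcp_rot: [-180.0, 0.0, 4.5]
ft_force: [-0.3, 0.3, 0.6]
finger_gap: 0.1
grip_force: 0.1
```

Run:
```python
from h import *
a=shot("scene","s5"); c=a[205:265,240:320]
c=cv2.convertScaleAbs(cv2.resize(c,(800,600),interpolation=cv2.INTER_CUBIC),alpha=1.8)
p0=cv2.imread("pics/s4_raw.png")[205:265,240:320]; p0=cv2.convertScaleAbs(cv2.resize(p0,(800,600),interpolation=cv2.INTER_CUBIC),alpha=1.8)
cv2.imwrite("pics/v5.png",cv2.resize(np.hstack([p0,c]),(800,300)))
```

```text
(no output)
```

View pics/v5.png

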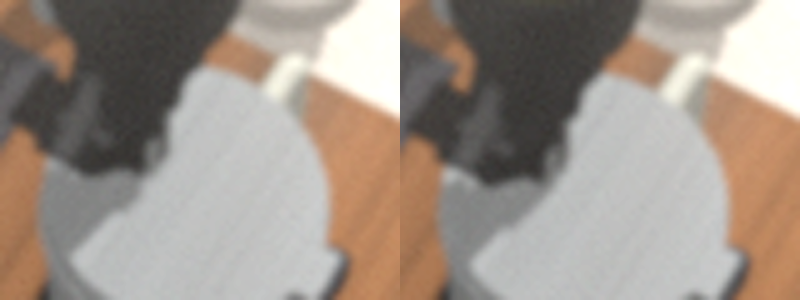

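The lid is still following the fingers, having moved by about the same amount between the two frames. The tips therefore sit near TCP height, and contact with the stop should come soon.

apply_moves([
  [0,0,0.03,0,0,0,0],
  [0,0,0,0,0,0,0],
])

```text
time: 11.62
tool_pos: [650.0, -66.2, 184.3]
tcp_rot: [-180.0, 0.0, 4.5]
ft_force: [0.0, -0.0, -0.8]
finger_gap: -0.3
grip_force: 0.1
```

apply_moves([
  [0,0,0.03,0,0,0,0],
  [0,0,0,0,0,0,0],
])

```text
time: 11.88
tool_pos: [650.0, -66.2, 183.4]
tcp_rot: [-180.0, 0.0, 4.5]
ft_force: [0.4, -0.3, 0.4]
finger_gap: -0.1
grip_force: 0.1
```

apply_moves([
  [0,0,0.03,0,0,0,0],
  [0,0,0,0,0,0,0],
])

```text
time: 12.12
tool_pos: [650.0, -66.2, 182.5]
tcp_rot: [-180.0, 0.0, 4.5]
ft_force: [-0.4, -0.1, -0.3]
finger_gap: 0.1
grip_force: 0.1
```

Run:
```python
from h import *
shot("scene","s6");shot("top","t6")
def edge(im,col,r0,r1):
    s=im[r0:r1,col-1:col+2].astype(float).mean(1); s=s[:,0]-s[:,2]  # blue-red: wood negative, lid ~0
    k=np.where((s[:-1]<-20)&(s[1:]>=-20))[0]
    return [round(r0+i+(-20-s[i])/(s[i+1]-s[i]),2) for i in k]
for n in ("s3","s4","s5","s6"):
    im=cv2.imread(f"pics/{n}_raw.png"); print(n,[edge(im,c,205,232) for c in(283,285,287,289)])
    s=im[225:270,305].astype(float)
yaw=np.radians(4.5); X=np.array([np.cos(yaw),np.sin(yaw),0]);Y=np.array([-X[1],X[0],0])
H=np.array([628,-69,179])+113*X
for a in (-0.05,0,.05,.1,.15,.2):
    x=-X*np.cos(a)+np.array([0,0,np.sin(a)]); n=X*np.sin(a)+np.array([0,0,np.cos(a)])
    t=np.linspace(0,6.283,2000); P=np.array([proj("scene",H+6*n+x*(68+62*np.cos(q))+62*Y*np.sin(q)) for q in t])
    r=[]
    for c in (283,285,287,289): r.append(P[np.abs(P[:,0]-c)<.6][:,1].min().round(2))
    print(a,r)
g=lambda n:cv2.cvtColor(cv2.imread(f"pics/{n}_raw.png"),cv2.COLOR_BGR2GRAY)
for n in("t2","t3","t6"): print(n,g(n)[145:172,304:314].mean(1).round().astype(int))
print(sense()["joint_efforts"].round(2))
```

```text
s3 [[np.float64(217.61)], [np.float64(218.22)], [np.float64(218.98)], [np.float64(219.86)]]
s4 [[np.float64(218.38)], [np.float64(218.88)], [np.float64(219.55)], [np.float64(220.32)]]
s5 [[np.float64(219.72)], [np.float64(220.24)], [np.float64(220.91)], [np.float64(221.62)]]
s6 [[np.float64(220.2)], [np.float64(220.69)], [np.float64(221.4)], [np.float64(222.0)]]
-0.05 [np.float64(221.81), np.float64(222.25), np.float64(222.82), np.float64(223.54)]Traceback (most recent call last):
  File "<stdin>", line 14, in <module>
  File "h.py", line 13, in proj
    c,f,o,R=cam(n); q=R.T@(np.array(p)-o); s=np.array([q[0],-q[1]])/-q[2]; s=s*(1+c["k1"]*(s@s)); return s*f+[c["cx"],c["cy"]]
            ~~~^^^
  File "h.py", line 5, in cam
    c=camera_info(n); f=192/np.tan(np.radians(c["vertical_fov"])/2); return c,f,np.array(c["origin"]),Rotation.from_euler("xyz",c["rotation"],degrees=True).as_matrix()
ValueError: time passes only in moves, steps and waits
```

```bash
sed -i 's/^def cam/import functools\n@functools.cache\ndef cam/' h.py
python3 - <<'E'
from h import *
yaw=np.radians(4.5); X=np.array([np.cos(yaw),np.sin(yaw),0]);Y=np.array([-X[1],X[0],0])
H=np.array([628,-69,179])+113*X
for a in (-0.05,0,.05,.1,.15,.2):
    x=-X*np.cos(a)+np.array([0,0,np.sin(a)]); n=X*np.sin(a)+np.array([0,0,np.cos(a)])
    t=np.linspace(0,6.283,2000); P=np.array([proj("scene",H+6*n+x*(68+62*np.cos(q))+62*Y*np.sin(q)) for q in t])
    print(a,[P[np.abs(P[:,0]-c)<.6][:,1].min().round(2) for c in (283,285,287,289)])
g=lambda n:cv2.cvtColor(cv2.imread(f"pics/{n}_raw.png"),cv2.COLOR_BGR2GRAY)
for n in("t2","t3","t6"): print(n,g(n)[145:172,304:314].mean(1).round().astype(int))
E
```

```text
-0.05 [np.float64(221.81), np.float64(222.25), np.float64(222.82), np.float64(223.54)]
0 [np.float64(220.79), np.float64(221.28), np.float64(221.89), np.float64(222.66)]
0.05 [np.float64(219.81), np.float64(220.31), np.float64(220.96), np.float64(221.77)]
0.1 [np.float64(218.82), np.float64(219.35), np.float64(220.03), np.float64(220.87)]
0.15 [np.float64(217.84), np.float64(218.39), np.float64(219.09), np.float64(219.96)]
0.2 [np.float64(216.87), np.float64(217.43), np.float64(218.15), np.float64(219.04)]
t2 [104  79  44  20  13  14  14  18  15  25  51  76  78  65  55  46  34  28
  24  32  45  59  70  76  78  78  78]
t3 [ 86 105 111 113 113 114 113 106  76  42  20  14  15  14  14  14  16  16
  23  33  45  60  69  75  77  78  77]
t6 [ 48  81 107 116 117 116 118 118 119 114  94  58  26  15  18  18  18  17
  16  23  39  56  70  74  77  78  77]
```

apply_moves([
  [0,0,0.03,0,0,0,0],
  [0,0,0,0,0,0,0],
])

```text
time: 12.48
tool_pos: [650.0, -66.2, 181.6]
tcp_rot: [-180.0, 0.0, 4.5]
ft_force: [-1.1, -0.1, 0.6]
finger_gap: 0.3
grip_force: 0.1
```

apply_moves([
  [0,0,0.03,0,0,0,0],
  [0,0,0,0,0,0,0],
])

```text
time: 12.72
tool_pos: [650.0, -66.2, 180.7]
tcp_rot: [-180.0, 0.0, 4.5]
ft_force: [-1.3, -0.1, 0.7]
finger_gap: -0.0
grip_force: 0.1
```

apply_moves([
  [0,0,0.03,0,0,0,0],
  [0,0,0,0,0,0,0],
])

```text
time: 12.98
tool_pos: [650.0, -66.2, 179.8]
tcp_rot: [180.0, 0.0, 4.5]
ft_force: [-0.1, 0.4, 1.2]
finger_gap: -0.0
grip_force: 0.1
```

apply_moves([
  [0,0,0.03,0,0,0,0],
  [0,0,0,0,0,0,0],
])

```text
time: 13.22
tool_pos: [650.0, -66.2, 178.9]
tcp_rot: [-180.0, 0.0, 4.5]
ft_force: [-0.7, -0.9, -0.2]
finger_gap: 0.1
grip_force: 0.1
```

Run:
```python
from h import *
shot("scene","s7")
def edge(im,col,r0,r1):
    s=im[r0:r1,col-1:col+2].astype(float).mean(1); s=s[:,0]-s[:,2]
    k=np.where((s[:-1]<-20)&(s[1:]>=-20))[0]
    return [float(round(r0+i+(-20-s[i])/(s[i+1]-s[i]),2)) for i in k]
im=cv2.imread("pics/s7_raw.png"); print([edge(im,c,205,232) for c in(283,285,287,289)],sense()["tool_pos"])
```

```text
[[220.98], [221.36], [221.97], [222.61]] [650.02120439 -66.15498667 178.87493749]
```

apply_moves([
  [0,0,0.03,0,0,0,0],
  [0,0,0,0,0,0,0],
])

```text
time: 13.52
tool_pos: [650.0, -66.1, 178.0]
tcp_rot: [-180.0, 0.0, 4.5]
ft_force: [-0.2, 0.3, -0.7]
finger_gap: -0.2
grip_force: 0.1
```

apply_moves([
  [0,0,0.03,0,0,0,0],
  [0,0,0,0,0,0,0],
])

```text
time: 13.78
tool_pos: [650.0, -66.2, 177.1]
tcp_rot: [-180.0, 0.0, 4.5]
ft_force: [0.3, 0.5, 0.5]
finger_gap: -0.3
grip_force: 0.0
```

apply_moves([
  [0,0,0.03,0,0,0,0],
  [0,0,0,0,0,0,0],
])

```text
time: 14.02
tool_pos: [650.0, -66.2, 176.2]
tcp_rot: [-180.0, 0.0, 4.5]
ft_force: [-0.4, -0.8, 0.8]
finger_gap: -0.1
grip_force: 0.0
```

apply_moves([
  [0,0,0.03,0,0,0,0],
  [0,0,0,0,0,0,0],
])

```text
time: 14.28
tool_pos: [650.1, -66.2, 176.0]
tcp_rot: [180.0, -0.0, 4.5]
ft_force: [-2.6, 1.8, 4.8]
finger_gap: 0.3
grip_force: 2.3
```

```bash
cat >> h.py <<'E'
def edge(im,col,r0=205,r1=232):
    s=im[r0:r1,col-1:col+2].astype(float).mean(1); s=s[:,0]-s[:,2]
    k=np.where((s[:-1]<-20)&(s[1:]>=-20))[0]
    return [float(round(r0+i+(-20-s[i])/(s[i+1]-s[i]),2)) for i in k]
def look(f):
    im=shot("scene",f); F=[]
    for _ in range(5): snapshot("top"); F.append(sense()["ft_force"])
    print([edge(im,c) for c in(283,285,287,289)],sense()["tool_pos"].round(1),np.mean(F,0).round(2),sense()["joint_pos"].round(2))
E
python3 -c "
from h import *
look('s8')"
```

```text
[[221.57], [221.94], [222.47], [223.06]] [650.1 -66.2 175.9] [-2.99  0.24  5.35] [-10.31  16.99  79.23   0.    83.75  75.18]
```

The force rose from about 0 to 5 N within 1 mm, so the lid is on its stop. I'll retreat straight up, move over to the start key and look at the lid.

apply_moves([
  [0,0,-0.5,0,0,0,0],
  [0,0,-0.9,0,0,0,0],
  [0,0,-0.9,0,0,0,0],
  [0,0,-0.9,0,0,0,0],
  [0,0,0,0,0,0,0],
])

```text
time: 15.2
tool_pos: [651.7, -66.5, 275.5]
tcp_rot: [179.9, -0.4, 4.5]
ft_force: [-0.6, 0.3, -0.6]
finger_gap: -0.1
grip_force: 0.0
```

apply_moves([
  [-0.78,-0.125,0,0,0,0,0],
  [-0.78,-0.125,0,0,0,0,0],
  [-0.78,-0.125,0,0,0,0,0],
  [-0.78,-0.125,0,0,0,0,0],
  [-0.78,-0.125,0,0,0,0,0],
  [-0.78,-0.125,0,0,0,0,0],
  [0,0,0,0,0,0,0],
])

```text
time: 16.08
tool_pos: [507.3, -54.6, 270.9]
tcp_rot: [-180.0, 0.0, 4.5]
ft_force: [1.2, -0.6, 0.1]
finger_gap: 0.1
grip_force: 0.0
```

Run:
```python
from h import *
look("s9"); a=cv2.imread("pics/s9_raw.png"); b=shot("top","t9")
ims=[cv2.resize(x,(400,400),interpolation=cv2.INTER_CUBIC) for x in (b[70:210,230:370],a[140:280,200:340])]
cv2.imwrite("pics/v9.png",np.hstack(ims))
```

```text
[[221.53], [221.89], [222.39], [223.0]] [508.7 -54.8 271.1] [-0.02 -0.47  0.09] [-11.89  -7.18  94.88  -0.    92.33  73.59]
```

View pics/v9.png

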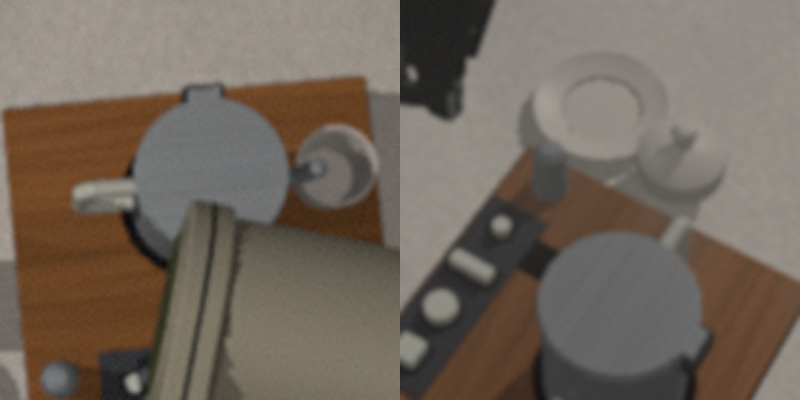

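The lid looks flush on the pot in both views and the keys are up. The fingertips are at about (447,115) in the scene crop. I'll work out where they are and start the descent.

Run:
```python
from h import *
for z in (300,285,271,257,245): print(z,((proj("scene",(508.7,-54.8,z))-[200,140])*400/140+[400,0]).round())
b=cv2.cvtColor(cv2.imread("pics/s9_raw.png"),cv2.COLOR_BGR2GRAY)
for r in range(160,190,2): print(r,b[r,200:236:2])
```

```text
300 [446.  95.]
285 [447. 107.]
271 [449. 119.]
257 [450. 130.]
245 [451. 139.]
160 [ 49  34  35  35  33  34  36  35  36  33  37  54  97 112 135 136 139 139]
162 [ 50  50  50  35  35  34  35  37  38  35  36  66 133 139 139 139 139 137]
164 [ 45  84 106  45  36  35  36  37  36  36  35  70 133 138 140 140 139 136]
166 [ 42  68 121  64  36  36  36  35  36  37  40  94 138 139 140 140 139 138]
168 [ 42  53  75  47  40  37  37  35  35  45  61 117 142 140 141 140 138 138]
170 [ 37  42  43  39  37  38  38  37  38  43  61 114 140 139 137 137 138 136]
172 [ 37  36  36  36  37  35  36  35  43  55  56 113 142 140 138 136 139 139]
174 [ 36  37  35  35  37  35  37  38  55  67  61 120 143 142 139 136 136 139]
176 [ 86  78  66  62  53  40  36  37  53  63  58 119 145 144 140 141 140 140]
178 [138 135 134 135 123  69  37  33  48  65  63 122 143 145 142 144 140 138]
180 [141 141 141 142 143 123  87  53  49  72 105 137 140 142 141 140 142 141]
182 [139 141 141 142 143 142 141 123 107 114 141 142 138 142 142 140 143 141]
184 [139 142 142 142 141 142 143 141 141 143 144 143 141 145 145 143 143 141]
186 [141 142 142 140 140 142 143 142 142 145 144 144 141 145 145 142 143 141]
188 [141 141 141 140 140 140 143 143 141 143 143 142 141 142 142 141 139 142]
```

apply_moves([
  [0,0,0.9,0,0,0,0],
  [0,0,0.9,0,0,0,0],
  [0,0,0.9,0,0,0,0],
  [0,0,0.9,0,0,0,0],
  [0,0,0.9,0,0,0,0],
  [0,0,0.9,0,0,0,0],
  [0,0,0,0,0,0,0],
])

```text
time: 17.3
tool_pos: [506.5, -54.4, 106.9]
tcp_rot: [-179.9, 0.3, 4.5]
ft_force: [-1.2, -0.7, 0.1]
finger_gap: 0.2
grip_force: 0.0
```

The tips sit about 9 mm behind the TCP, both here and from the lid contact, so the key should be met at a TCP height near 54. I'll go down gently.

apply_moves([
  [0,0,0.3,0,0,0,0],
  [0,0,0.2,0,0,0,0],
  [0,0,0.2,0,0,0,0],
  [0,0,0,0,0,0,0],
])

```text
time: 17.8
tool_pos: [508.1, -54.7, 88.1]
tcp_rot: [-180.0, 0.0, 4.5]
ft_force: [-0.0, -0.5, -0.3]
finger_gap: 0.0
grip_force: 0.0
```

apply_moves([
  [0,0,0.2,0,0,0,0],
  [0,0,0.2,0,0,0,0],
  [0,0,0,0,0,0,0],
])

```text
time: 18.18
tool_pos: [507.7, -54.7, 75.6]
tcp_rot: [-180.0, 0.1, 4.5]
ft_force: [0.1, 1.0, 0.5]
finger_gap: -0.4
grip_force: 0.0
```

apply_moves([
  [0,0,0.1,0,0,0,0],
  [0,0,0.1,0,0,0,0],
  [0,0,0,0,0,0,0],
])

```text
time: 18.55
tool_pos: [508.1, -54.8, 70.1]
tcp_rot: [-180.0, 0.0, 4.5]
ft_force: [0.3, -0.9, 0.4]
finger_gap: 0.1
grip_force: 0.0
```

apply_moves([
  [0,0,0.1,0,0,0,0],
  [0,0,0,0,0,0,0],
])

```text
time: 18.8
tool_pos: [508.1, -54.8, 67.1]
tcp_rot: [-180.0, 0.0, 4.5]
ft_force: [-0.4, 0.2, 0.1]
finger_gap: 0.2
grip_force: 0.0
```

apply_moves([
  [0,0,0.1,0,0,0,0],
  [0,0,0.1,0,0,0,0],
  [0,0,0,0,0,0,0],
])

```text
time: 19.18
tool_pos: [508.0, -54.7, 61.0]
tcp_rot: [-180.0, 0.0, 4.5]
ft_force: [-0.7, 0.0, 0.4]
finger_gap: -0.1
grip_force: 0.0
```

apply_moves([
  [0,0,0.1,0,0,0,0],
  [0,0,0,0,0,0,0],
])

```text
time: 19.42
tool_pos: [508.1, -54.8, 58.1]
tcp_rot: [-180.0, 0.0, 4.5]
ft_force: [0.0, 0.4, 0.1]
finger_gap: 0.2
grip_force: 0.0
```

apply_moves([
  [0,0,0.1,0,0,0,0],
  [0,0,0,0,0,0,0],
])

```text
time: 19.68
tool_pos: [508.1, -54.8, 55.1]
tcp_rot: [-180.0, 0.0, 4.5]
ft_force: [-0.6, 0.3, -0.4]
finger_gap: 0.2
grip_force: 0.0
```

apply_moves([
  [0,0,0.05,0,0,0,0],
  [0,0,0,0,0,0,0],
])

```text
time: 19.92
tool_pos: [508.4, -54.8, 53.9]
tcp_rot: [180.0, -0.0, 4.5]
ft_force: [-0.7, 0.2, 1.8]
finger_gap: 0.2
grip_force: 0.6
```

apply_moves([
  [0,0,0.05,0,0,0,0],
  [0,0,0,0,0,0,0],
])

```text
time: 20.18
tool_pos: [508.5, -54.8, 52.5]
tcp_rot: [180.0, -0.0, 4.5]
ft_force: [0.8, 0.0, 1.6]
finger_gap: 0.4
grip_force: 0.8
```

Contact came at about 54 as predicted, with roughly 1.7 N on the spring. I'll press on to the bottom.

apply_moves([
  [0,0,0.06,0,0,0,0],
  [0,0,0.06,0,0,0,0],
  [0,0,0,0,0,0,0],
])

```text
time: 20.55
tool_pos: [508.5, -54.8, 48.8]
tcp_rot: [180.0, -0.0, 4.5]
ft_force: [0.6, 0.3, 2.4]
finger_gap: 0.1
grip_force: 1.4
```

apply_moves([
  [0,0,0.05,0,0,0,0],
  [0,0,0,0,0,0,0],
])

```text
time: 20.8
tool_pos: [508.5, -54.8, 47.4]
tcp_rot: [180.0, -0.0, 4.5]
ft_force: [0.4, 0.0, 2.9]
finger_gap: 0.5
grip_force: 1.7
```

apply_moves([
  [0,0,0.03,0,0,0,0],
  [0,0,0,0,0,0,0],
])

```text
time: 21.05
tool_pos: [508.4, -54.8, 46.5]
tcp_rot: [180.0, -0.0, 4.5]
ft_force: [0.1, 0.6, 3.3]
finger_gap: 0.3
grip_force: 1.8
```

apply_moves([
  [0,0,0.02,0,0,0,0],
  [0,0,0,0,0,0,0],
])

```text
time: 21.3
tool_pos: [508.5, -54.8, 46.0]
tcp_rot: [180.0, -0.0, 4.5]
ft_force: [-0.2, 0.8, 4.9]
finger_gap: 0.2
grip_force: 2.2
```

apply_moves([
  [0,0,0.02,0,0,0,0],
  [0,0,0,0,0,0,0],
])

```text
time: 21.55
tool_pos: [508.5, -54.9, 45.9]
tcp_rot: [180.0, -0.0, 4.5]
ft_force: [-2.5, 0.9, 9.1]
finger_gap: 0.0
grip_force: 4.8
```

apply_moves([
  [0,0,-0.2,0,0,0,0],
  [0,0,-0.4,0,0,0,0],
  [0,0,-0.8,0,0,0,0],
  [0,0,-0.9,0,0,0,0],
  [0,0,-0.9,0,0,0,0],
  [0,0,-0.9,0,0,0,0],
  [0,0,-0.9,0,0,0,0],
  [0,0,-0.9,0,0,0,0],
])

```text
time: 22.55
tool_pos: [507.7, -54.7, 223.1]
tcp_rot: [-180.0, 0.1, 4.5]
ft_force: [-0.1, -0.1, 0.6]
finger_gap: 0.1
grip_force: 0.0
```

apply_moves([
  [0,0,-0.9,0,0,0,0],
  [-0.5,0.8,-0.5,0,0,0,0],
  [-0.5,0.8,0,0,0,0,0],
  [-0.5,0.8,0,0,0,0,0],
  [-0.5,0.8,0,0,0,0,0],
  [-0.5,0.8,0,0,0,0,0],
  [0,0,0,0,0,0,0],
  [0,0,0,0,0,0,0],
])

```text
time: 23.55
tool_pos: [442.9, -179.9, 264.2]
tcp_rot: [-180.0, 0.0, 4.5]
ft_force: [0.5, 0.2, -0.1]
finger_gap: 0.6
grip_force: 0.0
```

Run:
```python
from h import *
look("s10"); a=cv2.imread("pics/s10_raw.png"); b=shot("top","t10")
cv2.imwrite("pics/v10.png",np.hstack([cv2.resize(x,(400,400),interpolation=cv2.INTER_CUBIC) for x in (b[90:270,170:420],a[170:384,120:334])]))
```

```text
[[221.49], [221.84], [222.38], [222.97]] [ 443.2 -179.8  264.2] [-0.28 -0.11  0.31] [-2.8230e+01 -1.2480e+01  1.0029e+02  1.0000e-02  9.2200e+01  5.7200e+01]
```

View pics/v10.png

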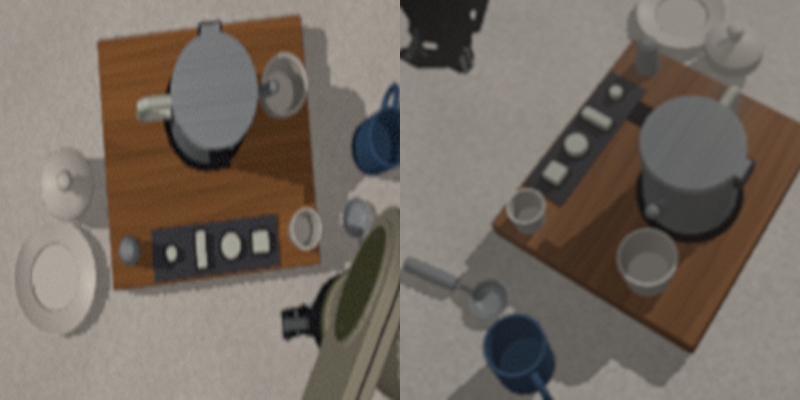

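The lid is shut on the pot, all four keys are up, the tableware hasn't moved and the hand is clear.

```bash
python3 -c "
from bench import hand_in
print(hand_in())"
```

```text
the job is handed in; nothing more can be done
None
```

The job is handed in: I pushed the lid shut onto its stop, then pressed the start key fully down (about 9 N at the stop) and let it spring back up; the last pictures show the lid shut, all four keys up, the tableware in place and the hand clear, but the hand-in returned no verdict.

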